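# Push a used sample pot under the sprung hood of a bench discard bin

## Task

Discard the used sample pot (teal lid) that stands on the loading shelf of the white discard bin, without picking it up: hold the spring-closed yellow hood open by pushing its tab back with one fingertip, and with the other fingertip push the pot along the shelf and under the hood until it drops into the bin. Then draw back so that the hood springs shut, and leave the other things on the bench where they stand.

Things in the scene. Friction and masses are not known exactly. Their poses are not given: they have to be found in the camera images.
- bin: White discard bin fixed on the bench. Origin on the bench under the middle of the hood's pivot axis; x points from the loading shelf into the bin (the way the pot is pushed), y left, z up. The container spans x -60 to 90 mm, y -85 to 85 mm, is 120 mm high, hollow, its floor 5 mm above the bench. Cheeks at y = +-79 mm, 153 mm high, carry the hood; an upstand behind it (x = 42 mm) is 148 mm high.
- shelf_end (a point): Middle of the inner end of the flat steel loading shelf, on its top, 120 mm above the bench, at x = -32 mm in the bin's frame. The shelf runs from here 110 mm towards the front (to x = -142 mm), 170 mm wide, open in front, with rims 6 mm high along both sides. At this end, under the hood, the drop into the container begins: a pot whose middle passes it tips in.
- hood_pivot (a point): Middle of the hood's pivot axis, along the bin's y, 132 mm above the bench. The yellow hood is a curved shell 146 mm wide, 36 mm in radius about it. Closed, its front comes down at x = -36 mm in the bin's frame to 6 mm above the shelf; its top is 168 mm above the bench. A pot pushed against the closed hood does not open it.
- hood (a joint): Angle of the yellow hood, rad: 0 closed, up to 1.5 open. Opening rolls its top away from the shelf (to +x of the bin) while its lower front edge rises: it stands about 16 mm above the shelf at 0.3 rad, 27 mm at 0.6, 37 mm at 0.95. A spring always closes it again, with about 2 N felt at the tab when closed and 4 N wide open.
- tab_edge (a point): Middle of the free dark upper edge of the hood's tab, a flat plate 130 mm wide (along the bin's y), 4 mm thick, standing out radially from the shell to 88 mm from the pivot. Closed, it leans towards the shelf: edge at x = -54 mm in the bin's frame, 201 mm above the bench; foot at x = -22 mm, 160 mm. Pushing its front face to +x of the bin, anywhere along its width, opens the hood.
- pot_center (a point): Centre of the used sample pot, a closed squat drum 36 mm in diameter and 16 mm high, white with a teal screw lid, about 25 g, standing on the loading shelf in front of the hood (its centre 8 mm above the shelf).
- clean_pot_center (a point): Bystander: centre of a clean pot of the same size with a blue lid, standing on the bench beside the bin.
- beaker: Bystander: glass beaker, 68 mm across and 90 mm high, standing on the bench beside the bin; origin at the centre of its foot.
- vial_jar: Bystander: pale jar with a black lid, 66 mm across and 85 mm high, standing on the bench beside the bin; origin at the centre of its foot.
There are look-alikes about, which are no part of the job. There is more than one size of the part that bears pot_center; the job needs the largest.

How it is judged:
By the outcome, as a careful person would: the job done as asked, in the order asked, and still so for the second after the job is handed in, with the robot touching nothing.
It also fails if it takes over 38 s, if anything falls off the work surface, if the arm or the gripper's body presses on something with over 40 N, if the wrist force passes 120 N, or if a joint passes its speed limit or range.

## Robot

A 6-joint arm with a two-finger parallel gripper is mounted at the origin on the work surface. World frame = base frame: x ahead of the robot, y to its left, z up, the work surface at z = 0. Lengths are in m, angles in degrees, forces in N, time in s.
With the tool pointing down it reaches from about 0.35 to 0.875 m from the base axis. Payload 4.2 kg.
Tool frame: the origin (TCP) lies at the very end of the fingers, on their centre line; the grasp point (between the pads) lies 19 mm behind it (r.grip_point_offset is the distance from the TCP to the grasp point, in m); z points along the fingers, y is the line along which they close (so a half turn about z gives the same grasp; the last joint's range is limited). The gripper opens to 87 mm and grips with 3 to 60 N. Pads are 19 mm wide; open, the fingers measure 117 mm over their backs; the gripper's body (75 mm by 190 mm) begins 51 mm behind the grasp point.
Start: joints at [88.843, 22.042, 0.453, 0, -68.411, -14.817], TCP at [0.172, 0.601, 0.223] pointing down, gripper open.
Joint ranges: [-179.83, 179.83], [-69.29, 118.12], [-61.27, 80.66], [-181.25, 117.63], [-171.15, -9.14], [-177.46, 177.46]. Speed limits (degrees/s): [159.86, 159.86, 180, 180, 180, 180].

## Interface

Orientations are given as a 3x3 rotation matrix whose columns are the frame's x, y, z axes.
In Python, from station import r, cams gives the robot as it stands. The module is installed in compiled form; this text tells all that it offers.
- The arm moves only by the shell command python3 -m handwheel 'ROWS'. ROWS is JSON, a list that holds one entry, the list of rows, each a list of 7 numbers: the turn, a rotation vector about the tool's x, y, z in units of 6 degrees (1.0 is 6 degrees), then the shift along the tool's x, y, z in m, then the finger opening in m, from 0 to 0.087. In form: [[[ax, ay, az, x, y, z, jaw], ...]]. A call has 1 to 12 rows; each row shifts and turns the commanded pose from where the row before left it, along the tool's axes as they then stand; what a row does not reach is not made up. A row lasts 1/10 s, in which the tool goes at most 50 mm and 8.59 degrees, less where a joint would pass 70% of its speed; a pose out of reach is approached as far as the arm can. A call with a gripper value outside its range is refused whole. The fingers move at their own pace and stop on an object; the grip force is fixed at half the most. Time passes only in rows, so rows that do not move let the fingers close. It gives the time, the measured TCP pose, the force, the opening and the grip force at its end, in the units of the state.
- r.sense(): the state, without advancing time (a new reading comes with each control period).
- cams.capture(name): name is "scene" or "top" or "wrist"; returns the picture (400x640x3 uint8, red, green, blue); there is no depth.
- cams.get_calibration(name): a dict with "camera_matrix" (3x3 intrinsics, pixels), "rvec" (rotation vector, rad) and "tvec" (3), from world to camera coordinates, as OpenCV has them; the wrist camera has in their place "T_tool_cam" (4x4, takes a point from camera to tool coordinates, whose origin is the TCP and whose axes are the flange's). Camera axes: x right, y down, z forward; pixel columns grow to the right and rows downward; lengths in m; the calibration is good to about 2 mm. A picture is of the moment at which its call begins: read the wrist's pose just before it. get_calibration takes no time and is no camera call.
- r.finish_job(): hands the job in; it is judged then, once.
The state is a dict: "time_s": time; "joints": joint angles; "joint_velocities": joint speeds; "effort": joint torques, N m; "tcp_pos": TCP position; "ee_rot": TCP orientation; "wrist_force": force on the tool from outside, world axes, zero at the start; "moment": the same for the moment, N m; "gripper_width": opening from 0.0 (shut) to 1.0 (fully open); "gripper_force": force on a finger pad.
Only numpy, scipy, OpenCV 4.12 (cv2) and the standard library are available. Lean on these libraries where they do the work, as an engineer would, in place of code of your own. Each camera call takes 0.05 s, during which the arm holds its last target. There are 200 camera calls.

## Working session

There is one attempt and no reset: what is moved stays moved. The work goes in short steps, Python scripts to look and compute and a shell command to move; the robot and the scene stay as the last step left them, time stands still between calls to the robot, and variables do not carry over. Pictures are saved under pics/ and viewed, at most 10 in all, crops included, and the job is handed in when it is done.

```bash
mkdir -p pics
cat > h.py <<'E'
import numpy as np, cv2
from station import r, cams
def snap(n,f):
    im=cams.capture(n); cv2.imwrite('pics/'+f,im[...,::-1]); return im
def ray(n,u,v,z,):
    c=cams.get_calibration(n);K=np.array(c['camera_matrix'])
    R=cv2.Rodrigues(np.array(c['rvec'],float))[0];t=np.array(c['tvec'],float).reshape(3)
    o=-R.T@t; d=R.T@np.linalg.inv(K)@[u,v,1]
    return o+d*(z-o[2])/d[2]
def proj(n,P):
    c=cams.get_calibration(n)
    return cv2.projectPoints(np.array(P,float).reshape(-1,3),np.array(c['rvec'],float),np.array(c['tvec'],float),np.array(c['camera_matrix'],float),None)[0].reshape(-1,2)
E
python3 - <<'E'
from h import *
a=snap('scene','a.png');b=snap('top','b.png')
s=r.sense();print(s['time_s'],s['tcp_pos'],s['ee_rot'],s['gripper_width'])
for n in('scene','top'):
    c=cams.get_calibration(n);print(n,c)
E
```

```text
0.1 [0.17185094 0.6003335  0.22156783] [[ 9.61333675e-01 -2.75385850e-01 -4.45583021e-04]
 [-2.75386189e-01 -9.61331693e-01 -1.95552546e-03]
 [ 1.10170962e-04  2.00261989e-03 -9.99997989e-01]] 0.99732174401239
scene {'camera_matrix': array([[443.38308777,   0.        , 323.21436396],
       [  0.        , 443.38308777, 199.40550443],
       [  0.        ,   0.        ,   1.        ]]), 'rvec': array([ 1.99912664,  1.77236149, -0.48969316]), 'tvec': array([-0.19848999, -0.44235018,  1.21810863])}
top {'camera_matrix': array([[474.70357471,   0.        , 320.45209116],
       [  0.        , 474.70357471, 193.34339155],
       [  0.        ,   0.        ,   1.        ]]), 'rvec': array([ 2.2044029 , -2.18396216,  0.13137807]), 'tvec': array([0.08671309, 0.67637841, 1.05239321])}
```

View pics/a.png

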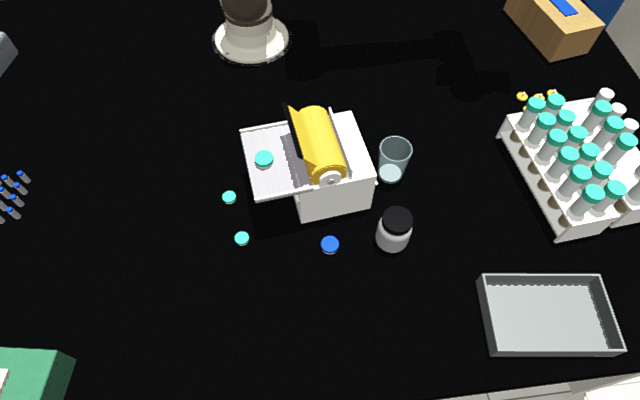

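View pics/b.png

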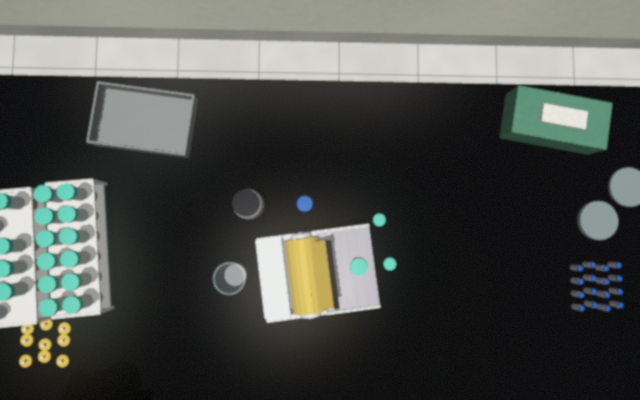

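Teal candidates (top / scene pixels): (359,266)/(264,158) on the shelf, and (379,220)/(229,197) and (390,264)/(242,238) on the bench. The one on the shelf is the largest and the only one standing on the shelf. I'll confirm it in a crop and measure.

Run:
```python
from h import *
a=cv2.imread('pics/a.png');b=cv2.imread('pics/b.png')
A=cv2.resize(a[90:260,200:420],None,fx=3.5,fy=3.5,interpolation=cv2.INTER_CUBIC)[:595,:790]
B=cv2.resize(b[185:335,210:410],None,fx=4,fy=4,interpolation=cv2.INTER_CUBIC)
cv2.imwrite('pics/A.png',A);cv2.imwrite('pics/B.png',B)
p=lambda n,u,v,z:print(n,u,v,ray(n,u,v,z).round(4))
p('top',359,266,.136);p('scene',264,158,.136)
for u,v in((379,220),(390,264),(305,203)):p('top',u,v,.016)
p('scene',229,197,.016);p('scene',242,238,.016);p('scene',330,244,.016)
for i,n in((a,'scene'),(b,'top')):
    h=cv2.cvtColor(i,cv2.COLOR_BGR2HSV);m=cv2.inRange(h,(78,90,90),(95,255,255))
    k,l,s,c=cv2.connectedComponentsWithStats(m)
    print(n,[(c[j].round(1),s[j,4]) for j in range(1,k) if s[j,4]>30 and 200<c[j][0]<420])
```

```text
top 359 266 [0.5195 0.0175 0.136 ]
scene 264 158 [0.52   0.0207 0.136 ]
top 379 220 [ 0.6165 -0.0424  0.016 ]
top 390 264 [ 0.5165 -0.0674  0.016 ]
top 305 203 [0.6539 0.1279 0.016 ]
scene 229 197 [ 0.5212 -0.064   0.016 ]
scene 242 238 [ 0.6205 -0.0398  0.016 ]
scene 330 244 [0.6538 0.1314 0.016 ]
scene [(array([263.5, 158.2]), np.int32(250)), (array([228.5, 196.1]), np.int32(148)), (array([241.2, 237.4]), np.int32(171))]
top [(array([378.8, 219.5]), np.int32(155)), (array([389.4, 263.6]), np.int32(160)), (array([358.5, 266.2]), np.int32(207))]
```

View pics/A.png

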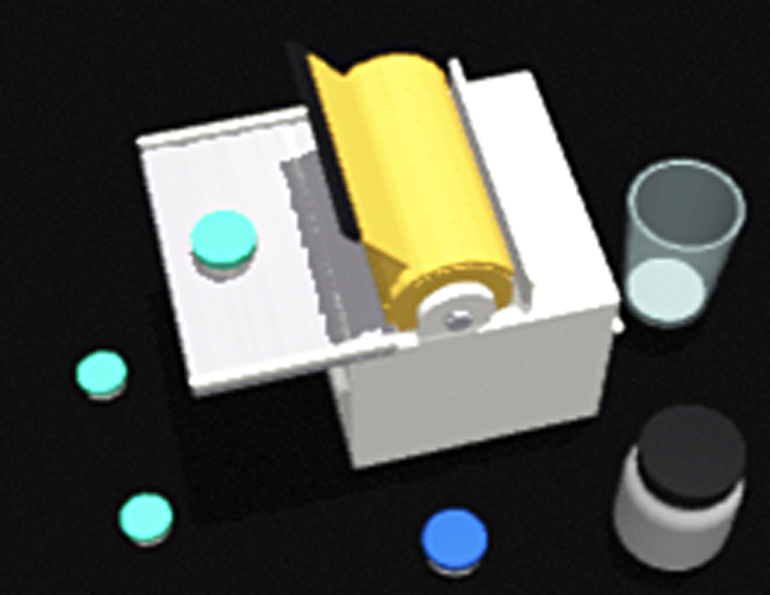

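View pics/B.png

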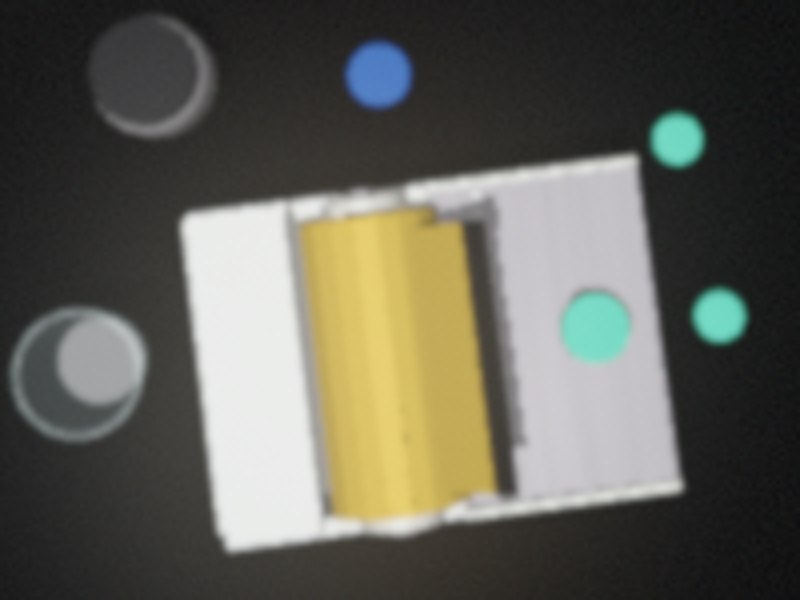

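The crop confirms it: the shelf pot's lid is 70 px wide in the enlarged top view, against 56 px for the two small ones on the bench. Blue is the clean pot. Next I'll fit the bin pose and compute the target tool pose.

```bash
cat > plan.py <<'E'
from h import *
from scipy.optimize import least_squares
obs=[('top',210+637/4,185+155/4,(-.142,-.085,.126)),('top',210+683/4,185+489/4,(-.142,.085,.126)),
('top',210+183/4,185+218/4,(.09,-.085,.12)),('top',210+229/4,185+550/4,(.09,.085,.12)),
('scene',200+140/3.5,90+140/3.5,(-.142,.085,.126)),('scene',200+193/3.5,90+391/3.5,(-.142,-.085,.122)),
('scene',200+618/3.5,90+298/3.5,(.09,-.085,.12)),('scene',200+532/3.5,90+71/3.5,(.09,.085,.12))]
def T(q,P):
    c,s=np.cos(q[2]),np.sin(q[2]);P=np.atleast_2d(P).astype(float)
    return P@np.array([[c,-s,0],[s,c,0],[0,0,1]]).T+[q[0],q[1],0]
f=lambda q:np.concatenate([proj(n,T(q,P))[0]-(u,v) for n,u,v,P in obs])
sol=least_squares(f,[.56,.12,1.6],loss='soft_l1');q=sol.x
c,s=np.cos(q[2]),np.sin(q[2]);RB=np.array([[c,-s,0],[s,c,0],[0,0,1]])
tob=lambda p:RB.T@(np.array(p)-[q[0],q[1],0])
pot=tob((ray('top',358.7,266.2,.136)+ray('scene',263.7,158.2,.136))/2)
E
python3 - <<'E'
from plan import *
print(q,np.degrees(q[2]),f(q).reshape(-1,2).round(1).tolist())
print('pot bin',pot, tob(ray('top',358.7,266.2,.136)),tob(ray('scene',263.7,158.2,.136)))
print('tab ends proj', proj('top',T(q,[[-.054,.065,.201],[-.054,-.065,.201]])), proj('scene',T(q,[[-.054,.065,.201],[-.054,-.065,.201]])))
print('beaker',tob(ray('top',229,278,.09)),'jar',tob(ray('top',245,203,.085)),'clean',tob(ray('top',305,203,.016)),'tcp',tob(r.sense()['tcp_pos']))
E
```

```text
[0.50072157 0.12669752 1.71306634] 98.15147117369874 [[-1.4, 0.1], [-1.1, -0.3], [0.2, -0.5], [-0.9, 0.2], [-1.3, -0.1], [-0.4, -0.3], [0.0, 0.1], [-2.0, 0.1]]
pot bin [-0.10917134 -0.00359452  0.136     ] [-0.11006934 -0.00282436  0.136     ] [-0.10827335 -0.00436469  0.136     ]
tab ends proj [[338.21235946 308.95216525]
 [328.80478282 239.75501078]] [[281.8034441  101.93193584]
 [298.33335889 156.14286869]]
beaker [ 0.15872361 -0.01196822  0.09      ] jar [ 0.10721057 -0.16429305  0.085     ] clean [-0.02055076 -0.15180975  0.016     ] tcp [0.51548144 0.25839084 0.22156783]
```

```bash
cat >> plan.py <<'E'
from scipy.spatial.transform import Rotation as Ro
phi=np.radians(44);a,b=np.cos(phi),np.sin(phi)
RT=RB@np.array([[0,-a,b],[-1,0,0],[0,-b,-a]])   # tool axes, -y finger = tab finger (ahead, high)
W=.072
def tcp_for(px,py,pz): # TCP so that pot finger's inner tip corner is at bin (px,py,pz)
    return T(q,[px+W/2*a,py,pz+W/2*b])[0]
def rel(px,py,pz,Rt=RT):
    s=r.sense();R=np.array(s['ee_rot']);p=np.array(s['tcp_pos'])
    print('t',s['time_s'],'F',np.round(s['wrist_force'],1),'w',s['gripper_width']*87,'P bin',(tob(p)-[W/2*a,0,W/2*b]).round(4))
    d=tcp_for(px,py,pz)-p
    print('shift world',d.round(3),'tool',(R.T@d).round(4),'shift in target axes',(RT.T@d).round(4),'turn',(np.degrees(Ro.from_matrix(R.T@RT).as_rotvec())/6).round(2))
E
python3 - <<'E'
from plan import *
rel(-.165,pot[1],.30)
E
```

```text
t 0.1 F [-0.1  0.6 -0.1] w 86.76699172907793 P bin [0.4896 0.2584 0.1966]
shift world [ 0.352 -0.611  0.103] tool [ 0.5068  0.4904 -0.1024] shift in target axes [ 0.262   0.399  -0.5291] turn [ 7.24 -1.54 -3.82]
```

```bash
python3 -m handwheel '[[[0,0,0,0,0,-0.04,0.072],[0,0,0,0,0,-0.04,0.072],[0,0,0,0,0,-0.04,0.072],[0,0,0,0.032,0.031,0,0.072],[0,0,0,0.032,0.031,0,0.072],[0,0,0,0.032,0.031,0,0.072],[0,0,0,0.032,0.031,0,0.072],[0,0,0,0.032,0.031,0,0.072],[0,0,0,0.032,0.031,0,0.072],[0,0,0,0.032,0.031,0,0.072],[0,0,0,0.032,0.031,0,0.072],[0,0,0,0.032,0.031,0,0.072]]]'
python3 -m handwheel '[[[0,0,0,0.032,0.031,0,0.072],[0,0,0,0.032,0.031,0,0.072],[0,0,0,0.032,0.031,0,0.072],[0,0,0,0.032,0.031,0,0.072],[0,0,0,0.032,0.031,0,0.072],[0,0,0,0.032,0.031,0,0.072],[0,0,0,0.03,0.03,0,0.072],[0,0,0,0,0,0,0.072]]]'
python3 -c "
from plan import *
rel(-.165,pot[1],.30);print(r.sense()['joints'])"
```

```text
time_s: 1.3
tcp_pos: [0.3723, 0.2515, 0.3424]
ee_rot: [[0.962, -0.275, -0.0], [-0.275, -0.962, 0.0], [-0.0, 0.0, -1.0]]
wrist_force: [0.3, 0.4, -0.7]
gripper_width: 0.824
gripper_force: 0.0
time_s: 2.1
tcp_pos: [0.5272, -0.019, 0.341]
ee_rot: [[0.96, -0.281, -0.003], [-0.281, -0.96, -0.001], [-0.002, 0.002, -1.0]]
wrist_force: [-1.2, 0.8, -1.1]
gripper_width: 0.825
gripper_force: 0.0
t 2.1 F [-1.2  0.8 -1.1] w 71.81498850611784 P bin [-0.1739 -0.0056  0.316 ]
shift world [-0.003  0.009 -0.016] tool [-0.0055 -0.0073  0.016 ] shift in target axes [-0.002   0.0047  0.0177] turn [ 7.23 -1.54 -3.88]
[ 1.55825163e+01  8.94640508e+00 -7.71785225e-01  2.56949889e-02
 -8.04397004e+01  5.80948928e+01]
```

```bash
python3 -m handwheel '[[[0.905,-0.193,-0.485,0,0,0,0.072],[0.905,-0.193,-0.485,0,0,0,0.072],[0.905,-0.193,-0.485,0,0,0,0.072],[0.905,-0.193,-0.485,0,0,0,0.072],[0.905,-0.193,-0.485,0,0,0,0.072],[0.905,-0.193,-0.485,0,0,0,0.072],[0.905,-0.193,-0.485,0,0,0,0.072],[0.905,-0.193,-0.485,0,0,0,0.072],[0,0,0,0,0,0,0.072]]]'
python3 - <<'E'
from plan import *
rel(-.145,pot[1],.16);print(r.sense()['joints'])
im=snap('wrist','w1.png')
snap('scene','s1.png')
E
```

```text
time_s: 3.0
tcp_pos: [0.5262, -0.0165, 0.3398]
ee_rot: [[0.989, 0.102, -0.103], [0.145, -0.709, 0.691], [-0.003, -0.698, -0.716]]
wrist_force: [0.9, -0.1, -0.5]
gripper_width: 0.827
gripper_force: 0.0
t 3.0 F [ 0.9 -0.1 -0.5] w 71.95752711418325 P bin [-0.1712 -0.0049  0.3148]
shift world [-0.005  0.026 -0.155] tool [-0.0008  0.0893  0.1291] shift in target axes [-0.0013  0.0887  0.1296] turn [-0.05  0.04  0.  ]
[ -10.87911901   18.36589227   14.17037788  -42.02443235 -100.28973601
  106.77228349]
```

View pics/w1.png

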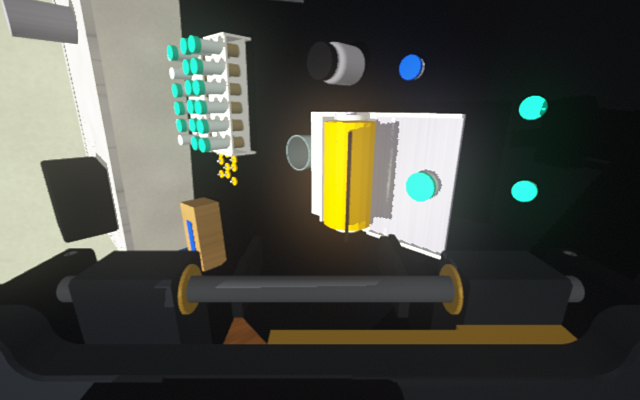

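View pics/s1.png

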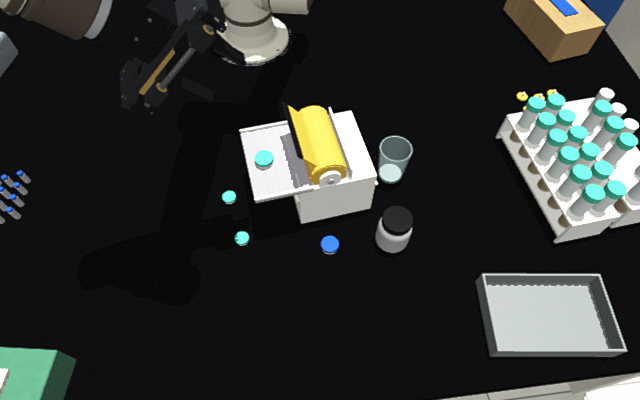

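The wrist view shows the shelf pot at (422,186) and the hood at (348,180), with the bin's +x running to the left, so the left finger is the tab finger as planned. The scene view shows the gripper at about (165,55), clear of the bin. I'll check the fingertips and the pot position from this view.

Run:
```python
from plan import *
s=r.sense();R=np.array(s['ee_rot']);p=np.array(s['tcp_pos'])
tips=[p,p+R@[0,.036,0],p-R@[0,.051,0]]
print(proj('scene',tips).round(0).tolist())
c=cams.get_calibration('wrist');K=np.array(c['camera_matrix']);M=np.array(c['T_tool_cam']);print(M.round(3).tolist())
Rc=R@M[:3,:3];o=p+R@M[:3,3]
def wr(u,v,z):
    d=Rc@np.linalg.inv(K)@[u,v,1];return tob(o+d*(z-o[2])/d[2])
def wp(P):
    x=K@(Rc.T@(np.array(P)-o));return x[:2]/x[2]
print('pot wrist',wr(422,185,.136),'proj tips',[wp(t).round(0).tolist() for t in tips])
print('corners',wr(464,114,.126),wr(444,256,.126),wr(312,112,.12))
i=cv2.imread('pics/s1.png')[0:230,90:310];cv2.imwrite('pics/s1c.png',cv2.resize(i,None,fx=2.6,fy=2.6,interpolation=cv2.INTER_CUBIC))
```

```text
[[226.0, 78.0], [212.0, 94.0], [247.0, 55.0]]
[[0.001, -0.955, -0.296, 0.082], [1.0, 0.001, 0.001, -0.001], [-0.001, -0.296, 0.955, -0.162], [0.0, 0.0, 0.0, 1.0]]
pot wrist [-0.11237727 -0.00426333  0.136     ] proj tips [[321.0, 250.0], [379.0, 250.0], [238.0, 250.0]]
corners [-0.14453994 -0.08471326  0.126     ] [-0.14544364  0.08041572  0.126     ] [ 0.08856988 -0.08549407  0.12      ]
```

View pics/s1c.png

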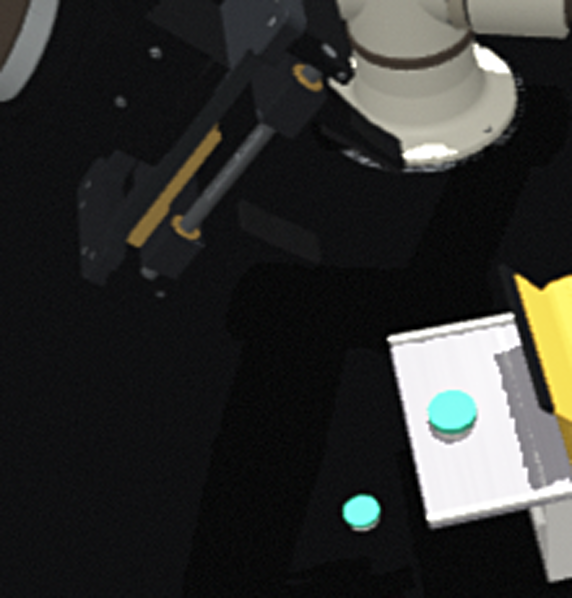

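The wrist view puts the pot at (-112,-4) mm in the bin frame, which agrees with the fixed cameras. Now I'll descend behind the pot.

```bash
python3 -m handwheel '[[[0,0,0,0,0.0178,0.026,0.072],[0,0,0,0,0.0178,0.026,0.072],[0,0,0,0,0.0178,0.026,0.072],[0,0,0,0,0.0178,0.026,0.072],[0,0,0,0,0.0178,0.026,0.072],[0,0,0,0,0,0,0.072]]]'
python3 -c "
from plan import *
rel(-.142,pot[1],.134);snap('wrist','w2.png')"
```

```text
time_s: 3.7
tcp_pos: [0.5201, 0.0129, 0.1845]
ee_rot: [[0.989, 0.104, -0.108], [0.149, -0.71, 0.689], [-0.005, -0.697, -0.717]]
wrist_force: [0.6, -0.0, -0.4]
gripper_width: 0.828
gripper_force: 0.0
t 3.7 F [ 0.6 -0.  -0.4] w 72.05897820622094 P bin [-0.1413 -0.003   0.1595]
shift world [ 0.001 -0.001 -0.025] tool [0.0007 0.0183 0.0178] shift in target axes [0.0006 0.0182 0.0178] turn [-0.03  0.09  0.02]
```

View pics/w2.png

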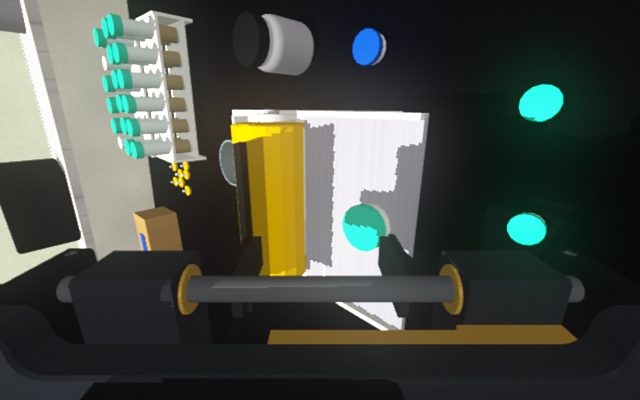

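The pot finger (tip at about (385,242)) is just behind the pot at (365,227), and the tab finger is at (250,245) in front of the tab. I'll lower, then push.

```bash
python3 -m handwheel '[[[0,0,0,0,0.006,0.006,0.072],[0,0,0,0,0.006,0.006,0.072],[0,0,0,0,0.006,0.006,0.072],[0,0,0,0,0,0,0.072]]]'
python3 -c "
from plan import *
rel(-.09,pot[1],.133)"
```

```text
time_s: 4.15
tcp_pos: [0.5223, 0.0105, 0.161]
ee_rot: [[0.989, 0.106, -0.102], [0.147, -0.71, 0.689], [0.001, -0.696, -0.718]]
wrist_force: [-0.9, 0.7, 0.6]
gripper_width: 0.829
gripper_force: 0.0
t 4.15 F [-0.9  0.7  0.6] w 72.08854660654858 P bin [-0.144  -0.0048  0.136 ]
shift world [-0.009  0.053 -0.003] tool [-0.001  -0.0367  0.0397] shift in target axes [-0.0012 -0.0368  0.0396] turn [-0.02  0.03  0.04]
```

```bash
python3 -m handwheel '[[[0,0,0,0,0.001,0.001,0.072],[0,0,0,0,0.001,0.001,0.072],[0,0,0,0,-0.0039,0.0038,0.072],[0,0,0,0,-0.0039,0.0038,0.072],[0,0,0,0,-0.0039,0.0038,0.072],[0,0,0,0,-0.0039,0.0038,0.072],[0,0,0,0,-0.0039,0.0038,0.072],[0,0,0,0,-0.0039,0.0038,0.072],[0,0,0,0,-0.0039,0.0038,0.072],[0,0,0,0,-0.0039,0.0038,0.072],[0,0,0,0,-0.0039,0.0038,0.072],[0,0,0,0,0,0,0.072]]]'
python3 -c "
from plan import *
rel(-.044,pot[1],.134);snap('scene','s2.png')
i=cv2.imread('pics/s2.png')[60:240,180:420];cv2.imwrite('pics/s2c.png',cv2.resize(i,None,fx=3.3,fy=3.3,interpolation=cv2.INTER_CUBIC))"
```

```text
time_s: 5.35
tcp_pos: [0.5155, 0.0594, 0.1589]
ee_rot: [[0.989, 0.108, -0.101], [0.148, -0.71, 0.688], [0.003, -0.696, -0.718]]
wrist_force: [0.2, -1.6, -1.3]
gripper_width: 0.826
gripper_force: 0.8
t 5.35 F [ 0.2 -1.6 -1.3] w 71.83323877305949 P bin [-0.0946 -0.0051  0.1338]
shift world [-0.009  0.05   0.   ] tool [-0.0012 -0.0364  0.0351] shift in target axes [-0.0015 -0.0365  0.035 ] turn [-0.01  0.02  0.06]
```

View pics/s2c.png

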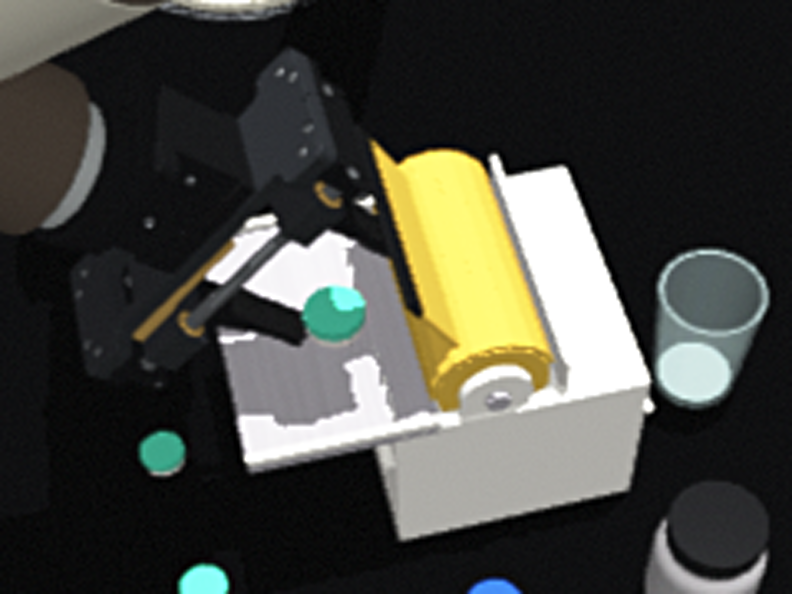

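The pot, with its lid at about (335,313) in the crop, is being pushed centrally. The tab finger has reached the tab (about -1.6 N), and the hood is starting to move. I'll continue.

```bash
python3 -m handwheel '[[[0,0,0,0,-0.0036,0.0035,0.072],[0,0,0,0,-0.0036,0.0035,0.072],[0,0,0,0,-0.0036,0.0035,0.072],[0,0,0,0,-0.0036,0.0035,0.072],[0,0,0,0,-0.0036,0.0035,0.072],[0,0,0,0,0,0,0.072]]]'
python3 - <<'E'
from plan import *
rel(-.044,pot[1],.134);snap('scene','s3.png')
i=cv2.imread('pics/s3.png')[60:240,180:420];cv2.imwrite('pics/s3c.png',cv2.resize(i,None,fx=3.3,fy=3.3,interpolation=cv2.INTER_CUBIC))
h=cv2.cvtColor(cv2.imread('pics/s3.png')[100:190,240:320],cv2.COLOR_BGR2HSV);m=cv2.inRange(h,(75,90,60),(95,255,255));k=np.argwhere(m)
print(len(k));v,u=k.mean(0)+(100,240);print(u,v,tob(ray('scene',u,v,.136)))
E
```

```text
time_s: 6.0
tcp_pos: [0.5117, 0.0845, 0.159]
ee_rot: [[0.989, 0.108, -0.101], [0.148, -0.71, 0.689], [0.003, -0.696, -0.718]]
wrist_force: [0.9, -3.4, 1.6]
gripper_width: 0.827
gripper_force: 1.2
t 6.0 F [ 0.9 -3.4  1.6] w 71.94024637509752 P bin [-0.0692 -0.0049  0.134 ]
shift world [-0.005  0.025 -0.   ] tool [-0.0012 -0.0181  0.0176] shift in target axes [-0.0013 -0.0181  0.0175] turn [-0.02  0.02  0.06]
245
293.73877551020405 151.71836734693878 [-0.05024331 -0.003594    0.136     ]
```

View pics/s3c.png

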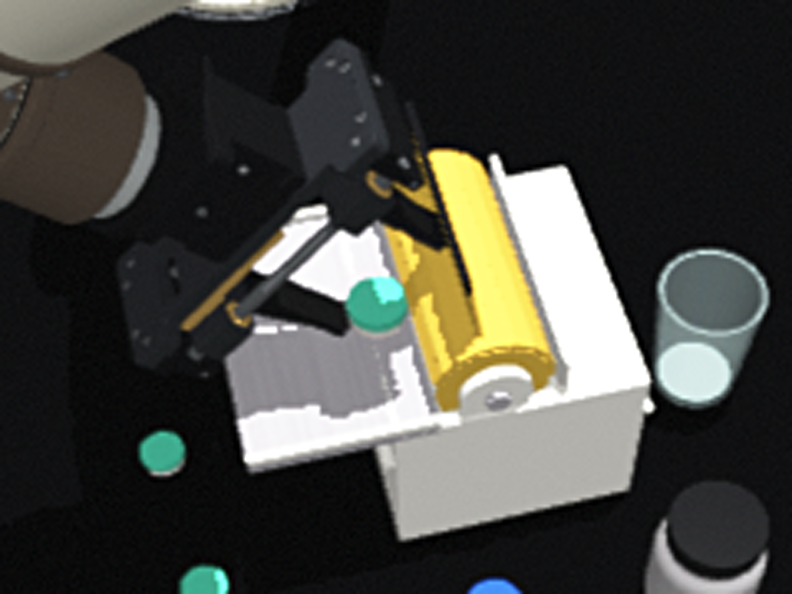

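The hood is held open about 0.5 rad, and the pot's leading edge is at the lip, at x = -50 mm and centred. That was the tenth and last picture, so I'll check numerically from here. I'll push it over the end.

```bash
python3 -m handwheel '[[[0,0,0,0,-0.0036,0.0035,0.072],[0,0,0,0,-0.0036,0.0035,0.072],[0,0,0,0,-0.0036,0.0035,0.072],[0,0,0,0,-0.0036,0.0035,0.072],[0,0,0,0,-0.0036,0.0035,0.072],[0,0,0,0,-0.0015,0.0014,0.072],[0,0,0,0,0,0,0.072],[0,0,0,0,0,0,0.072]]]'
cat > teal.py <<'E'
from plan import *
rel(-.040,pot[1],.134)
for n,(y0,y1,x0,x1) in(('scene',(90,190,240,345)),('top',(235,320,280,372))):
    h=cv2.cvtColor(cams.capture(n)[y0:y1,x0:x1],cv2.COLOR_RGB2HSV);m=cv2.inRange(h,(75,90,50),(95,255,255));k=np.argwhere(m)
    print(n,len(k),end=' ')
    if len(k): v,u=k.mean(0)+(y0,x0);print(u,v,tob(ray(n,u,v,.136)).round(3))
E
python3 teal.py
```

```text
time_s: 6.85
tcp_pos: [0.5075, 0.1107, 0.1586]
ee_rot: [[0.989, 0.107, -0.101], [0.148, -0.71, 0.688], [0.002, -0.696, -0.718]]
wrist_force: [0.8, -3.5, -0.8]
gripper_width: 0.829
gripper_force: 1.4
t 6.85 F [ 0.8 -3.5 -0.8] w 72.08438699874574 P bin [-0.0427 -0.0044  0.1336]
shift world [-0.001  0.003  0.   ] tool [-0.0008 -0.0023  0.0016] shift in target axes [-0.0008 -0.0022  0.0016] turn [-0.02  0.03  0.05]
scene 0 top 0
```

```bash
python3 -m handwheel '[[[0,0,0,0,-0.0025,0.0025,0.072],[0,0,0,0,-0.0025,0.0025,0.072],[0,0,0,0,-0.002,0.002,0.072],[0,0,0,0,0,0,0.072],[0,0,0,0,0,0,0.072],[0,0,0,0,0,0,0.072]]]'; python3 teal.py
```

```text
time_s: 7.55
tcp_pos: [0.5062, 0.1207, 0.1589]
ee_rot: [[0.989, 0.108, -0.101], [0.148, -0.71, 0.689], [0.003, -0.696, -0.718]]
wrist_force: [0.4, -3.1, 1.3]
gripper_width: 0.829
gripper_force: 1.4
t 7.55 F [ 0.4 -3.1  1.3] w 72.08398935594947 P bin [-0.0326 -0.0046  0.1339]
shift world [ 0.    -0.007  0.   ] tool [-0.001   0.0052 -0.0052] shift in target axes [-0.001   0.0052 -0.0052] turn [-0.02  0.02  0.06]
scene 0 top 0
```

```bash
python3 -m handwheel '[[[0,0,0,0,0.005,-0.0048,0.072],[0,0,0,0,0.005,-0.0048,0.072],[0,0,0,0,0.005,-0.0048,0.072],[0,0,0,0,0.005,-0.0048,0.072],[0,0,0,0,0.005,-0.0048,0.072],[0,0,0,0,0.005,-0.0048,0.072],[0,0,0,0,0.007,-0.0067,0.072],[0,0,0,0,0.007,-0.0067,0.072],[0,0,0,0,0.007,-0.0067,0.072],[0,0,0,0,0.007,-0.0067,0.072],[0,0,0,0,0.007,-0.0067,0.072],[0,0,0,0,0.007,-0.0067,0.072]]]'
python3 -m handwheel '[[[0,0,0,0,0,-0.02,0.072],[0,0,0,0,0,-0.04,0.072],[0,0,0,0,0,-0.04,0.072],[0,0,0,0,0,-0.04,0.072],[0,0,0,0,0,-0.03,0.072],[0,0,0,0,0,0,0.072],[0,0,0,0,0,0,0.072]]]'
python3 teal.py
python3 - <<'E'
from plan import *
a=snap('scene','s4.png').astype(int);b=snap('top','t4.png').astype(int)
for n,i,f,boxes in(('scene',a,'a.png',dict(hood=(100,190,285,350),beaker=(135,185,375,415),jar=(205,255,372,415),clean=(234,255,318,342),bin=(110,220,295,380),small=(185,250,220,252))),('top',b,'b.png',dict(hood=(230,320,285,335),jar=(185,222,230,266),clean=(193,214,294,316),beaker=(260,298,210,250)))):
    o=cv2.imread('pics/'+f)[...,::-1].astype(int)
    for k,(y0,y1,x0,x1) in boxes.items():
        d=np.abs(i-o)[y0:y1,x0:x1].max(2);print(n,k,'frac>40',(d>40).mean().round(3))
E
```

```text
time_s: 8.85
tcp_pos: [0.5212, 0.0212, 0.1584]
ee_rot: [[0.989, 0.108, -0.1], [0.147, -0.71, 0.689], [0.003, -0.696, -0.718]]
wrist_force: [0.2, -0.2, 0.6]
gripper_width: 0.826
gripper_force: 0.0
time_s: 9.55
tcp_pos: [0.538, -0.0954, 0.2801]
ee_rot: [[0.989, 0.107, -0.1], [0.146, -0.71, 0.689], [0.003, -0.696, -0.718]]
wrist_force: [-0.1, 0.5, -0.5]
gripper_width: 0.832
gripper_force: 0.0
t 9.55 F [-0.1  0.5 -0.5] w 72.38055613872514 P bin [-0.2511 -0.0054  0.2551]
shift world [-0.032  0.209 -0.121] tool [-0.0012 -0.0671  0.2339] shift in target axes [-0.0018 -0.0677  0.2337] turn [-0.02  0.01  0.05]
scene 0 top 0 scene hood frac>40 0.0
scene beaker frac>40 0.0
scene jar frac>40 0.0
scene clean frac>40 0.0
scene bin frac>40 0.0
scene small frac>40 0.0
top hood frac>40 0.0
top jar frac>40 0.0
top clean frac>40 0.0
top beaker frac>40 0.0
```

```bash
python3 -c "
from station import r
print(r.finish_job())"
```

```text
the job is handed in; nothing more can be done
None
```

The teal-lidded pot is off the shelf and went over its inner end under the held-open hood (its landing in the bin was not seen directly); the hood is shut again, the bystanders are unmoved in the before/after images, and the job was handed in at about 10 s.

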